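# Seat the drive sprocket on the gearbox D-shaft and hold it home

## Robot

A 7-joint arm with a two-finger parallel gripper is mounted at the origin on the work surface. World frame = base frame: x ahead of the robot, y to its left, z up, the work surface at z = 0. Lengths are in mm, angles in rad, forces in N, time in s.
With the tool pointing down it reaches from about 400 to 850 mm from the base axis. Payload 10.4 kg.
Tool frame: the origin (TCP) lies on the front face of the gripper's body, between the roots of the fingers; the fingertips stand 73 mm ahead of it and the grasp point (between the pads) lies 54 mm ahead of it; z points along the fingers, x is the direction in which the jaws open and shut, and the axes are right-handed (so a half turn about z gives the same grasp; the last joint's range is limited). The gripper opens to 85 mm and grips with 20 to 120 N. Pads are 22 mm wide; open, the fingers measure 114 mm over their backs; the gripper's body (76 mm by 85 mm) begins 54 mm behind the grasp point. The pads swing forward as they close: fully open they stand 13 mm farther back than shut.
Start: joints at [-1.335, 0.332, -0.065, 1.46, 0.022, 1.35, -0.088], TCP at [159.936, 604.205, 303.938] pointing down, gripper open.
Joint ranges: [-2.6, 2.6], [-0.5, 2.12], [-1.47, 1.34], [0.16, 2.42], [-1.27, 4.41], [0.06, 2.06], [-2.6, 2.6]. Speed limits (rad/s): [2.22, 2.22, 2.79, 2.79, 3.14, 3.14, 3.14].

## Interface

Orientations are given as a unit quaternion [w, x, y, z].
In Python, from workcell import get_obs, viewer, order gives the robot as it stands. The module is installed in compiled form; this text tells all that it offers.
- The arm moves only by the tool apply_moves, never from a script. Its argument "plan" is a list of rows, each a list of 7 numbers: the turn, a rotation vector about the world's x, y, z in rad, then the shift along the world's x, y, z in cm, then the finger opening in cm, from 0 to 8.54. A call has 1 to 20 rows; each row shifts and turns the commanded pose from where the row before left it; what a row does not reach is not made up. A row lasts 1/10 s, in which the tool goes at most 50 mm and 8.59 degrees, less where a joint would pass 70% of its speed; a pose out of reach is approached as far as the arm can. A call with a gripper value outside its range is refused whole. The fingers move at their own pace and stop on an object; the grip force is fixed at half the most. Time passes only in rows, so rows that do not move let the fingers close. It gives the time, the measured TCP pose, the force and the opening at its end, in the units of the state.
- get_obs(): the state, without advancing time (a new reading comes with each control period).
- viewer.read_camera(name): name is "scene" or "top"; returns a dict with "frame" (420x560x3 uint8, blue, green, red), "fov_y" (degrees; the focal length in pixels is half the picture's height over the tangent of half this angle, whatever the lens; pixels are square), "cx", "cy" (the principal point, pixels), "rvec" (rotation vector, rad) and "tvec" (3), from world to camera coordinates, as OpenCV has them. Camera axes: x right, y down, z forward; pixel columns grow to the right and rows downward; lengths in mm; the calibration is good to about 2 mm. A picture is of the moment at which its call begins. There is no depth.
- order.job_done(): hands the job in, once; it reports no verdict.
The state is a dict: "time_s": time; "qpos": joint angles; "dq": joint speeds; "tau": joint torques, N m; "tool_pos": TCP position; "tool_rot": TCP orientation; "wrist_force": force on the tool from outside, world axes, zero at the start; "torque": the same for the moment, N m; "finger_gap": finger opening in mm.
Only numpy, scipy, OpenCV 4.12 (cv2) and the standard library are available. Lean on these libraries where they do the work, as an engineer would, in place of code of your own. Each camera call takes 0.05 s, during which the arm holds its last target. There are 200 camera calls.

## Task

Three look-alike green drive sprockets lie on the desk: pick up the middle-sized one, the only one whose D-shaped bore fits the steel D-shaft standing up from the tank gearbox, turn it so that its flat (white stripe) matches the shaft's flat (white stripe), and push it down the shaft until the sprung brass collar under it is pressed fully home. Keep gripping it and keep pressing it down: the program finishes while holding, without letting go. Leave the other two sprockets, the turret, the nippers, the sanding stick and the pin vise where they lie.

Things in the scene. Friction and masses are not known exactly. Their poses are not given: they have to be found in the camera images.
- sprocket_mid: Middle drive sprocket: fits the shaft, 1 mm play all round. About 50 g; grip the hub's sides. Green, loose, hub up; origin on bore axis at the underside, z up. Disc 61 mm over the teeth (54 between), 10 mm thick; square hub 28 x 28 mm (sides along x, y), top 38 mm above underside. D-bore right through: 14 mm across, flat 4 mm from axis on the +x side, where white stripes on hub and disc point.
- sprocket_small: Smallest drive sprocket, bore too small; leave alone. Green, loose, hub up; origin on bore axis at the underside, z up. Disc 51 mm over the teeth (44 between), 10 mm thick; square hub 28 x 28 mm (sides along x, y), top 38 mm above underside. D-bore right through: 10 mm across, flat 2.7 mm from axis on the +x side, where white stripes on hub and disc point.
- sprocket_large: Largest drive sprocket, bore too big; leave alone. Green, loose, hub up; origin on bore axis at the underside, z up. Disc 73 mm over the teeth (66 between), 10 mm thick; square hub 28 x 28 mm (sides along x, y), top 38 mm above underside. D-bore right through: 19 mm across, flat 6 mm from axis on the +x side, where white stripes on hub and disc point.
- shaft: Fixed upright steel D-shaft, 12 mm across, cannot turn. Origin on its axis at the gearbox's top face, 40 mm above the desk, z up. Flat 3 mm from the axis on the +x side, where white stripes on collar and black plate point. Full D up to 28 mm above origin, then a tapered nose to 35 mm (1.5 mm off axis to -x). The sprocket fits only with its x along this x (0.2 rad play).
- collar (a joint): Sprung brass collar, a disc 26 mm across around the shaft, which the sprocket's underside pushes down. 0 = up, top face 12 mm above the shaft's origin; 0.006 m = fully down on its stop, top face 6 mm above it. Spring: about 4 N up, 8.5 N fully down.
- gearbox: Aluminium gearbox of a large motorised tank model, fixed to the desk, 106 x 86 x 40 mm, a dark motor 32 mm across and 45 mm long sticking out of its -y side. Origin at the centre of its underside. The shaft stands at its centre.
- turret: Grey plastic tank turret, loose, 88 mm across, 44 mm high with hatch, gun barrel pointing 115 mm from the centre along its -x. Origin at the centre of the underside. Not part of the job; leave it where it is.
- nippers: Steel sprue nippers with red grips lying flat, loose, about 130 x 52 x 12 mm, jaws to +x. Origin on the desk under the pivot. Not part of the job; leave it where it is.
- sanding_stick: White sanding stick lying flat, loose, 160 x 20 x 5 mm, long along its x. Origin at the centre of the underside. Not part of the job; leave it where it is.
- pin_vise: Squat aluminium pin vise standing upright, loose, 28 mm across, 46 mm high. Origin at the centre of the underside. Not part of the job; leave it where it is.
There are look-alikes about, which are no part of the job. What is shaped like the sprocket_mid but blue or orange is not meant.

How it is judged (in metres and radians):
On the way, in this order (a step that is already met when the one before it is completed fails the run):
1. the middle-sized sprocket is lifted clear of the desk (height (world z) of sprocket_mid above 0.05 m and horizontal distance between sprocket_mid and shaft above 0.03 m), for 0.1 s.
2. it is on the D section of the shaft, flats matched (horizontal distance between sprocket_mid and shaft below 0.003 m and angle between the x axis of sprocket_mid and the x axis of shaft, either way round below 0.25 rad and angle between sprocket_mid's own z axis and vertical below 0.09 rad and z of sprocket_mid in the frame of shaft below 0.022 m), for 0.1 s.
At the end, for the whole second after the job is handed in: Middle sprocket on the shaft: axis within 3 mm, flats within 0.25 rad, upright within 0.09 rad, underside under 8.5 mm above the shaft origin; collar pressed down over 4.5 of its 6 mm; sprocket pressing down with over 4 N, fingers gripping it with over 3 N (horizontal distance between sprocket_mid and shaft below 0.003 m and angle between the x axis of sprocket_mid and the x axis of shaft, either way round below 0.25 rad and angle between sprocket_mid's own z axis and vertical below 0.09 rad and value of joint collar above 0.0045 m and z of sprocket_mid in the frame of shaft below 0.0085 m and contact force between sprocket_mid and shaft above 4 N and contact force between the fingers and sprocket_mid above 3 N); the arm keeps its last pose, push and grip.
It fails at once if one of the other sprockets moved more than 15 mm (distance of any of sprocket_small, sprocket_large from where it was at the start of the episode above 0.015 m).
It fails at once if turret, nippers, sanding stick or pin vise moved more than 15 mm (distance of any of turret, nippers, sanding_stick, pin_vise from where it was at the start of the episode above 0.015 m).
It also fails if it takes over 38 s, if anything falls off the work surface, if the arm or the gripper's body presses on something with over 40 N, if the wrist force passes 120 N, or if a joint passes its speed limit or range.

## Working session

There is one attempt and no reset: what is moved stays moved. The work goes in short steps, Python scripts to look and compute and a tool call to move; the robot and the scene stay as the last step left them, time stands still between calls to the robot, and variables do not carry over. Pictures are saved under pics/ and viewed, about 8 in all and at most 12, crops included, and the job is handed in when it is done.

Besides the shell and the picture viewer there is one more tool, called after "Call:" as name(argument=value, ...) on one line, values as JSON. apply_moves: Moves the arm, as the interface text tells. Its arguments: {"type":"object","properties":{"plan":{"type":"array","items":{"type":"array","items":{"type":"number"}}}},"required":["plan"]}

```bash
mkdir -p pics
cat > h.py <<'E'
import numpy as np, cv2
from workcell import get_obs, viewer, order
def cam(n):
    d=viewer.read_camera(n); f=d["frame"]; F=f.shape[0]/2/np.tan(np.radians(d["fov_y"])/2)
    K=np.array([[F,0,d["cx"]],[0,F,d["cy"]],[0,0,1.]])
    R=cv2.Rodrigues(np.array(d["rvec"],float))[0]; t=np.array(d["tvec"],float).ravel()
    return f.copy(),K,R,t
def onz(c,uv,z):
    f,K,R,t=c; uv=np.atleast_2d(uv).astype(float)
    r=np.c_[uv,np.ones(len(uv))]@np.linalg.inv(K).T@R; o=-R.T@t
    return o+r*((z-o[2])/r[:,2])[:,None]
def proj(c,P):
    f,K,R,t=c; q=(np.atleast_2d(P)@R.T+t)@K.T; return q[:,:2]/q[:,2:]
E
python3 - <<'E'
from h import *
for n in("scene","top"):
    c=cam(n); cv2.imwrite(f"pics/{n}0.png",cv2.resize(c[0],(800,600),interpolation=cv2.INTER_CUBIC)); print(n,c[1],-c[2].T@c[3], c[2][2])
    hsv=cv2.cvtColor(c[0],cv2.COLOR_BGR2HSV); m=cv2.inRange(hsv,(40,80,40),(85,255,255))
    k,l,s,ce=cv2.connectedComponentsWithStats(m)
    for i in range(1,k):
        if s[i,4]>60: print(s[i],ce[i],onz(c,ce[i],10))
print(get_obs())
E
```

```text
scene [[426.73891156   0.         286.16422731]
 [  0.         426.73891156 210.26289333]
 [  0.           0.           1.        ]] [1180.56528739  271.04496797  824.16130245] [-0.58001166 -0.36185867 -0.72982517]
[   0    0   51  101 1928] [18.50881743 51.10165975] [[  381.46585009 -1489.91597596    10.        ]]
[  27    0   46   92 2327] [52.77739579 39.70863773] [[  243.67400637 -1461.44950673    10.        ]]
[  73    0   19   92 1087] [82.40846366 39.67893284] [[  176.35438044 -1360.47930442    10.        ]]
[    7   148   184   115 10681] [100.19099335 201.34865649] [[ 774.60278042 -563.88920437   10.        ]]
[327 205  26  24 382] [339.64921466 217.02356021] [[478.6036521   -4.01849723  10.        ]]
[296 247  33  28 604] [312.15231788 260.71688742] [[637.54032911   6.18641103  10.        ]]
[386 247  23  25 352] [397.38920455 259.51136364] [[524.98807199 173.92257185  10.        ]]
[ 240  288   74   84 1784] [277.83408072 328.882287  ] [[827.20022329  33.93907636  10.        ]]
top [[507.04383394   0.         275.89167262]
 [  0.         507.04383394 208.25519526]
 [  0.  
[... 583 characters left out ...]
.        ]]
{'time_s': 0.1, 'qpos': array([-1.33463521,  0.33277891, -0.06467987,  1.46083591,  0.02160939,
        1.34989842, -0.08851308]), 'dq': array([-0.00055948, -0.002279  ,  0.00010658,  0.00015618,  0.00065166,
        0.00103101, -0.00074108]), 'tau': array([ 1.70160842e-03, -6.26740551e+01,  4.94587852e-02, -3.92428493e+01,
        1.64734275e-02,  6.98432210e-03, -4.72196371e-05]), 'tool_pos': array([159.87866919, 603.96106016, 303.22420843]), 'tool_rot': array([ 4.01097003e-04,  7.92430929e-01,  6.09961349e-01, -4.62932652e-04]), 'wrist_force': array([-0.04989272, -0.28559585, -0.32861366]), 'torque': array([0.02132517, 0.04095401, 0.03414805]), 'finger_gap': 85.48431906134138}
```

View pics/top0.png

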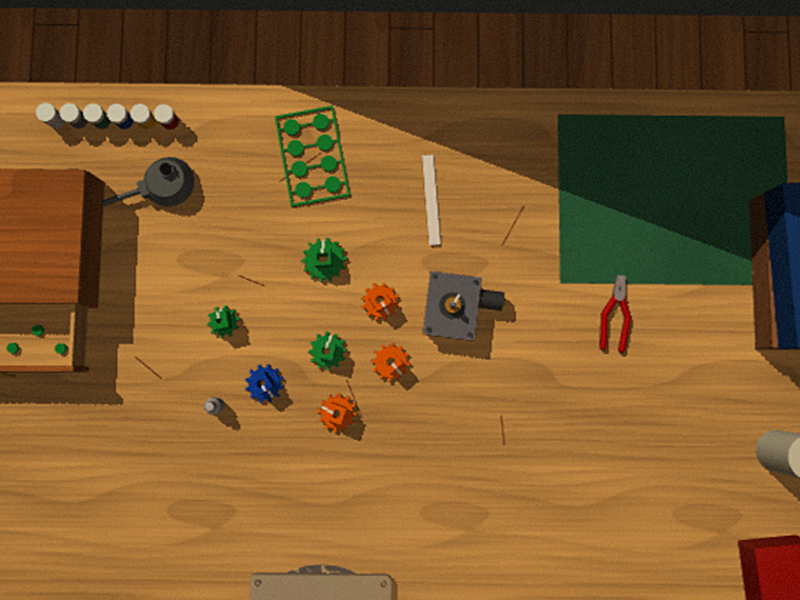

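View pics/scene0.png

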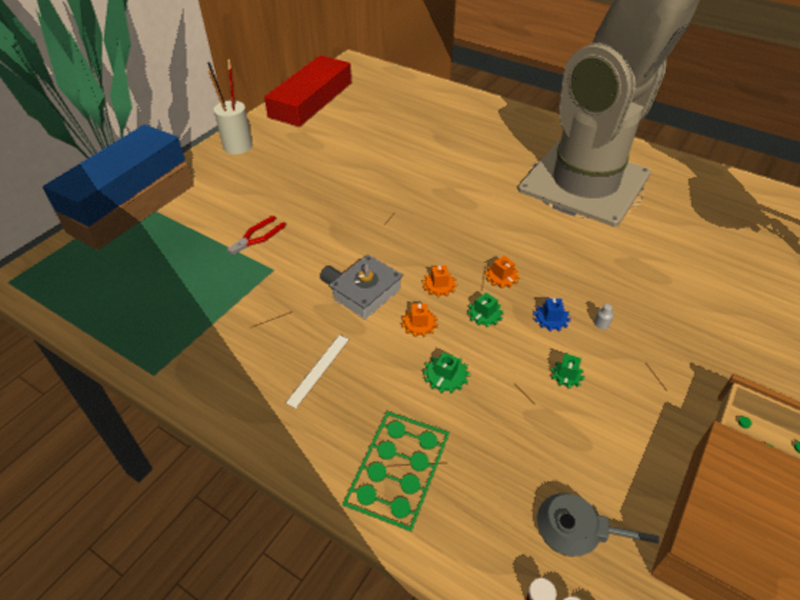

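Top view, in pixels of the 800x600 view, shows three green candidates: (325,260) the largest, (223,321) the smallest, (327,351) in between. The orange and blue ones are decoys. The gearbox with the shaft is at (455,305). I'll confirm the sizes and the candidate in one enlarged crop.

Run:
```python
from h import *
tiles=[]
for n,cs in(("top",[(229,245),(318,213)]),("scene",[(340,217),(257,198)])):
    c=cam(n); hsv=cv2.cvtColor(c[0],cv2.COLOR_BGR2HSV); m=cv2.inRange(hsv,(40,80,40),(85,255,255))
    for u,v in cs:
        t=c[0][v-22:v+22+1,u-29:u+30]; tiles.append(cv2.resize(t,(400,300),interpolation=cv2.INTER_CUBIC))
    for nm,(u,v) in dict(large=(226,181),small=(156,225),mid=(229,245)).items() if n=="top" else dict(large=(312,261),small=(397,260),mid=(340,217)).items():
        mm=np.zeros_like(m); mm[v-25:v+25,u-25:u+25]=m[v-25:v+25,u-25:u+25]
        k,l,s,ce=cv2.connectedComponentsWithStats(mm); i=1+np.argmax(s[1:,4]); 
        cn=max(cv2.findContours((l==i).astype(np.uint8),0,1)[0],key=cv2.contourArea)
        h=cv2.convexHull(cn)[:,0]
        P=onz(c,h,10); (x,y),r=cv2.minEnclosingCircle(P[:,:2].astype(np.float32)); print(n,nm,x,y,2*r)
    w=cv2.inRange(hsv,(0,0,150),(180,70,255)); k,l,s,ce=cv2.connectedComponentsWithStats(w)
    for i in range(1,k):
        for u,v in cs:
            if np.hypot(*(ce[i]-(u,v)))<30: print(n,"white",s[i],ce[i],[onz(c,ce[i],z)[0,:2].round(1) for z in(10,38,52)])
cv2.imwrite("pics/crop.png",np.vstack([np.hstack(tiles[:2]),np.hstack(tiles[2:])]))
```

```text
top large 636.7646484375 5.628818511962891 76.85971069335938
top small 528.13330078125 173.82705688476562 54.04136276245117
top mid 480.8291931152344 -2.626668691635132 64.47372436523438
top white [318 206   4   6  10] [319.5 208.2] [array([ 572.4, -221.3]), array([ 569.5, -218.8]), array([ 568.1, -217.5])]
top white [228 235   4   9  17] [229.52941176 238.76470588] [array([496.3,  -4.5]), array([495.2,  -6.9]), array([494.6,  -8.2])]
scene large 637.2847290039062 4.600621223449707 79.96233367919922
scene small 523.26806640625 172.64842224121094 70.83147430419922
scene mid 474.87115478515625 -3.4590706825256348 80.98753356933594
scene white [251 193   3   1   3] [252. 193.] [array([ 529.8, -244.9]), array([ 552.2, -227.2]), array([ 563.4, -218.3])]
scene white [249 197   3   1   3] [250. 197.] [array([ 545.2, -240.5]), array([ 567.1, -222.9]), array([ 578. , -214.1])]
scene white [272 208   1   1   1] [272. 208.] [array([ 546.9, -168.2]), array([ 568.7, -153.1]), array([ 579.6, -145.6])]
scene white [337 211   4   2   5] [338.4 211.4] [array([462.7, -16. ]), array([487.4,  -6.1]), array([499.8,  -1.2])]
scene white [260 219   1   1   1] [260. 219.] [array([ 595.9, -172.4]), array([ 616. , -157.2]), array([ 626.1, -149.5])]
scene white [257 221   1   1   1] [257. 221.] [array([ 605.7, -174.9]), array([ 625.5, -159.6]), array([ 635.3, -151.9])]
scene white [333 220   4   3   6] [334.5 221. ] [array([498. ,  -8.7]), array([521.5,   0.9]), array([533.2,   5.7])]
```

View pics/crop.png

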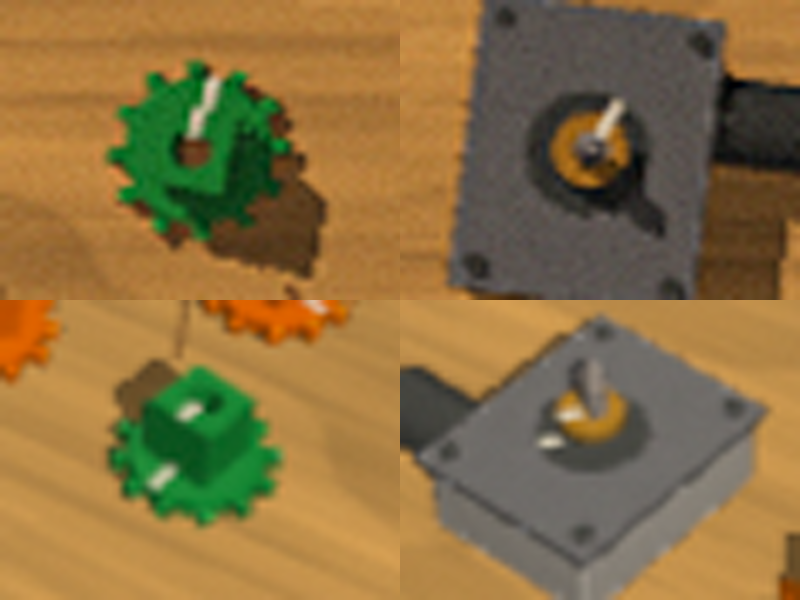

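The crop confirms the middle sprocket: measured 64 mm over the teeth, against 77 and 54 for the others, with a loose bore at tile (193,150). Its stripes are at top (205,105) and scene (190,410)/(163,477). The shaft stripes are at top tile (612,120) and scene (570,413)/(551,441).

Run:
```python
from h import *
T=cam("top");S=cam("scene")
def n(c,o,t,z): 
    t=np.array(t,float); return onz(c,[(t+.5)/np.array([400/59,300/45])-.5+np.array(o)-(29,22)],z)[0,:2].round(1)
print("bore top",n(T,(229,245),(193,150),38),"scene",n(S,(340,217),(210,105),38))
print("disc centre est top hub stripe",n(T,(229,245),(197,128),38),"disc stripe far",n(T,(229,245),(213,80),10))
print("scene hub stripe",n(S,(340,217),(190,110),38),"disc stripe",n(S,(340,217),(163,177),10))
print("hub top corners scene",[n(S,(340,217),p,38) for p in((143,108),(200,68),(252,102),(203,143))])
print("shaft top: collar",n(T,(318,213),(190,149),52),"tip",n(T,(318,213),(190,147),75),"stripe far",n(T,(318,213),(220,102),41),"stripe collar",n(T,(318,213),(208,125),52))
print("scene collar",n(S,(257,198),(193,113),52),"tip",n(S,(257,198),(190,62),75),"cstripe",n(S,(257,198),(170,113),52),"pstripe",n(S,(257,198),(150,142),41))
print("gear scene corners",[n(S,(257,198),p,40) for p in((20,155),(197,18),(367,107),(183,265))])
for c,nm,(u,v) in((T,"top",(318,213)),(S,"scene",(257,198))):
    hsv=cv2.cvtColor(c[0],cv2.COLOR_BGR2HSV); q=hsv[v-22:v+23,u-29:u+30]
    m=cv2.inRange(hsv,(8,130,80),(25,255,255)); mm=0*m; w=10; mm[v-w:v+w,u-w-3:u+w]=m[v-w:v+w,u-w-3:u+w]
    p=np.argwhere(mm)[:,::-1]; P=onz(c,cv2.convexHull(p.astype(np.int32))[:,0],52)[:,:2]; print(nm,"brass",len(p),cv2.minEnclosingCircle(P.astype(np.float32)))
    m=cv2.inRange(hsv,(0,0,55),(180,70,150)); k,l,s,ce=cv2.connectedComponentsWithStats(m); i=l[v+9,u-12] if nm=="top" else l[v+12,u+3]; print(s[i])
    if nm=="top":
        h=np.argwhere(l==i)[:,::-1].astype(np.float32); r=cv2.minAreaRect(onz(c,h,40)[:,:2].astype(np.float32)); print(r)
```

```text
bore top [480.3  -3.7] scene [479.8  -1.2]
disc centre est top hub stripe [488.1  -5. ] disc stripe far [506.4  -7.8]
scene hub stripe [486.1  -6.2] disc stripe [498.2  -8.2]
hub top corners scene [array([494.8, -21.4]), array([464.5, -13.3]), array([469.8,  11.3]), array([498.6,   5.7])]
shaft top: collar [ 556.9 -210.7] tip [ 555.4 -208.8] stripe far [ 574.8 -222.1] stripe collar [ 565.4 -216.9]
scene collar [ 556.3 -210.6] tip [ 552.8 -213.2] cstripe [ 561.1 -217.9] pstripe [ 569.5 -221.9]
gear scene corners [array([ 601.4, -259.8]), array([ 500.8, -248.5]), array([ 507.2, -163.6]), array([ 614.7, -174.4])]
top brass 73 ((556.983154296875, -210.9803924560547), 13.63692569732666)
[ 296  190   41   48 1273]
((556.400390625, -211.4497833251953), (84.93785858154297, 104.6590805053711), 82.99372863769531)
scene brass 40 ((556.8618774414062, -210.8996124267578), 14.087632179260254)
[ 225  179   57   44 1338]
```

Measurements agree across the two views and with the sizes given:
- Middle sprocket: axis at about (480.5, -3), yaw about -12°.
- Shaft: axis at (556.7, -211), yaw about -35°.

Next I move above the sprocket.

Call:
apply_moves(plan=[[0,0,0.0026,1.6,-3.03,0,5],[0,0,0.0026,1.6,-3.03,0,5],[0,0,0.0026,1.6,-3.03,0,5],[0,0,0.0026,1.6,-3.03,0,5],[0,0,0.0026,1.6,-3.03,0,5],[0,0,0.0026,1.6,-3.03,0,5],[0,0,0.0026,1.6,-3.03,0,5],[0,0,0.0026,1.6,-3.03,0,5],[0,0,0.0026,1.6,-3.03,0,5],[0,0,0.0026,1.6,-3.03,0,5],[0,0,0.0026,1.6,-3.03,0,5],[0,0,0.0026,1.6,-3.03,0,5],[0,0,0.0026,1.6,-3.03,0,5],[0,0,0.0026,1.6,-3.03,0,5],[0,0,0.0026,1.6,-3.03,0,5],[0,0,0.0026,1.6,-3.03,0,5],[0,0,0.0026,1.6,-3.03,0,5],[0,0,0.0026,1.6,-3.03,0,5],[0,0,0.0026,1.6,-3.03,0,5],[0,0,0.0026,1.6,-3.03,0,5]])

```text
time_s: 2.3
tool_pos: [480.4, -3.2, 304.2]
tool_rot: [0.0, 0.776, 0.63, 0.0]
wrist_force: [-0.0, 0.5, -0.9]
finger_gap: 50.1
```

Call:
apply_moves(plan=[[0,0,0,0,0,-2,5],[0,0,0,0,0,-2,5],[0,0,0,0,0,-2,5],[0,0,0,0,0,-2,5],[0,0,0,0,0,-2,5],[0,0,0,0,0,-2,5],[0,0,0,0,0,-2,5],[0,0,0,0,0,-2,5],[0,0,0,0,0,-2,5],[0,0,0,0,0,-2,5],[0,0,0,0,0,-1,5],[0,0,0,0,0,-0.7,5],[0,0,0,0,0,0,5],[0,0,0,0,0,0,5]])

```text
time_s: 3.7
tool_pos: [480.4, -1.8, 87.6]
tool_rot: [0.0, 0.776, 0.63, 0.0]
wrist_force: [-0.0, 0.2, 0.4]
finger_gap: 49.9
```

Run:
```python
from h import *
tl=[]
for n in("top","scene"):
    c=cam(n); u,v=proj(c,[480,-3,50])[0].astype(int); tl.append(cv2.resize(c[0][v-35:v+35,u-35:u+35],(400,400),interpolation=cv2.INTER_CUBIC))
cv2.imwrite("pics/g1.png",np.hstack(tl)); print(get_obs()["tool_pos"])
```

```text
[480.43380215  -1.74515074  87.69376064]
```

View pics/g1.png

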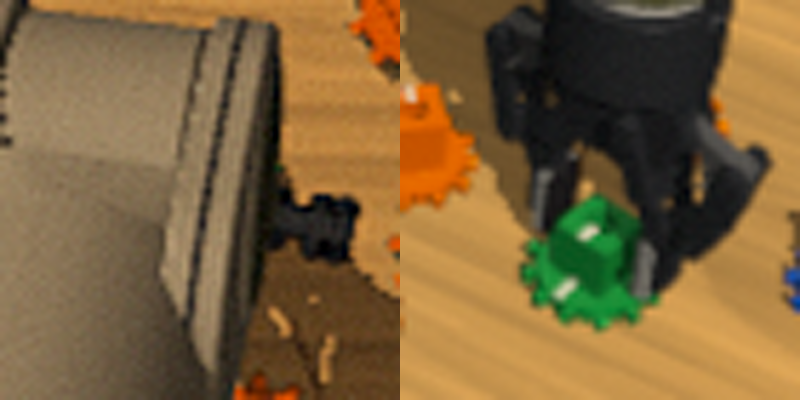

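The scene tile shows the pads straddling the hub at (600,240), with both fingertips just above the disc. I'll close the gripper.

Call:
apply_moves(plan=[[0,0,0,0,0,0,4],[0,0,0,0,0,0,3],[0,0,0,0,0,0,1.5],[0,0,0,0,0,0,1.5],[0,0,0,0,0,0,1.5],[0,0,0,0,0,0,1.5],[0,0,0,0,0,0,1.5],[0,0,0,0,0,0,1.5],[0,0,0,0,0,1,1.5],[0,0,0,0,0,2,1.5],[0,0,0,0,0,2,1.5],[0,0,0,0,0,2,1.5],[0,0,0,0,0,2,1.5],[0,0,0,0,0,2,1.5],[0,0,0,0,0,2,1.5],[0,0,0,0,0,0,1.5],[0,0,0,0,0,0,1.5]])

```text
time_s: 5.5
tool_pos: [479.9, -1.8, 217.1]
tool_rot: [-0.0, 0.776, 0.63, 0.0]
wrist_force: [0.1, -0.3, -1.1]
finger_gap: 26.6
```

Call:
apply_moves(plan=[[0,0,-0.04,0.77,-2.09,0,1.5],[0,0,-0.04,0.77,-2.09,0,1.5],[0,0,-0.04,0.77,-2.09,0,1.5],[0,0,-0.04,0.77,-2.09,0,1.5],[0,0,-0.04,0.77,-2.09,0,1.5],[0,0,-0.04,0.77,-2.09,0,1.5],[0,0,-0.04,0.77,-2.09,0,1.5],[0,0,-0.04,0.77,-2.09,0,1.5],[0,0,-0.04,0.77,-2.09,0,1.5],[0,0,-0.04,0.77,-2.09,0,1.5],[0,0,0,0,0,-1.5,1.5],[0,0,0,0,0,-1.5,1.5],[0,0,0,0,0,0,1.5],[0,0,0,0,0,0,1.5]])

```text
time_s: 6.9
tool_pos: [556.5, -210.0, 186.1]
tool_rot: [-0.001, 0.886, 0.464, -0.001]
wrist_force: [0.3, -0.2, -0.3]
finger_gap: 26.9
```

Run:
```python
from h import *
tl=[]
for n in("top","scene"):
    c=cam(n); u,v=proj(c,[557,-211,100])[0].astype(int); print(n,u,v); tl.append(cv2.resize(c[0][v-30:v+30,u-30:u+30],(400,400),interpolation=cv2.INTER_CUBIC))
cv2.imwrite("pics/g2.png",np.hstack(tl)); o=get_obs(); print(o["tool_pos"],o["tool_rot"],o["wrist_force"])
c=cam("scene"); hsv=cv2.cvtColor(c[0],cv2.COLOR_BGR2HSV); m=cv2.inRange(hsv,(40,80,40),(85,255,255)); mm=0*m; mm[v-30:v+30,u-30:u+30]=m[v-30:v+30,u-30:u+30]
p=np.argwhere(mm)[:,::-1].astype(np.int32); h=cv2.convexHull(p)[:,0]; print("hull",h.tolist())
```

```text
top 318 210
scene 254 178
[ 557.101633   -210.29036481  187.26454771] [-5.30454220e-06  8.85848891e-01  4.63973794e-01  2.47726129e-04] [-0.020645    0.8023247  -1.34837028]
hull [[267, 177], [266, 181], [262, 185], [257, 186], [249, 186], [245, 184], [244, 183], [242, 179], [242, 177], [243, 173], [247, 166], [249, 164], [250, 164], [265, 171], [267, 175]]
```

View pics/g2.png

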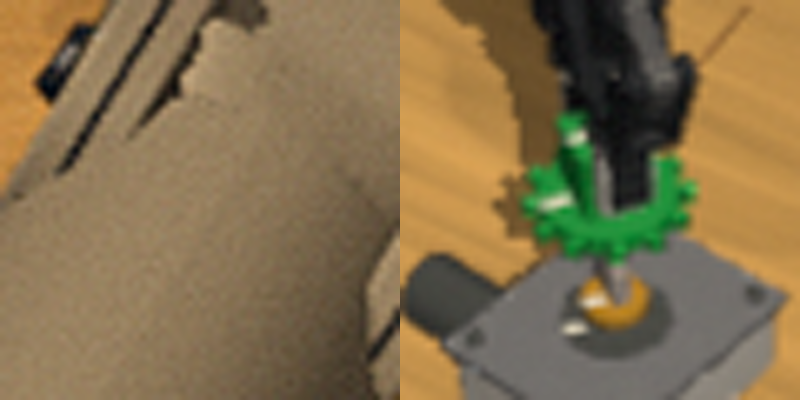

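The scene tile shows the sprocket level in the hand above the shaft, its stripes at (552,203)/(575,137) roughly parallel to the shaft's at (592,300)/(573,328). I'll check its offset and yaw numerically.

Run:
```python
from h import *
from scipy.optimize import least_squares
c=cam("scene"); o=get_obs(); tz=o["tool_pos"][2]; print(o["tool_pos"])
F=lambda p:np.array(p,float)/6.667-.43+np.array([224,148])
zt=tz-77.7
print("stripe disc",onz(c,F((152,203)),zt),"hub",onz(c,F((175,137)),zt+28))
hsv=cv2.cvtColor(c[0],cv2.COLOR_BGR2HSV); m=cv2.inRange(hsv,(40,80,40),(85,255,255)); mm=0*m; mm[148:208,224:284]=m[148:208,224:284]
p=np.argwhere(mm)[:,::-1].astype(np.int32); h=cv2.convexHull(p)[:,0]; h=h[h[:,1]>=175]
for z in(zt,zt-5,zt-10):
    P=onz(c,h,z)[:,:2]
    r=least_squares(lambda q:np.hypot(*(P-q[:2]).T)-30.5,[557,-211]); f=least_squares(lambda q:np.hypot(*(P-q[:2]).T)-q[2],[557,-211,30]); print(z,r.x,r.fun.round(1),f.x)
```

```text
[ 557.20696288 -210.47539282  187.50837424]
stripe disc [[ 574.37010446 -223.97860831  109.80837424]] hub [[ 564.93890821 -218.47975798  137.80837424]]
109.80837424410969 [ 564.04300665 -206.33240958] [ 0.2 -0.6  0.   0.8  0.6 -0.3 -0.1  0.6  1.3  2. ] [ 563.46193016 -206.81842661   31.2502038 ]
104.80837424410969 [ 559.88698133 -209.54053374] [ 0.4 -0.5  0.   0.9  0.6 -0.2 -0.   0.8  1.5  2.3] [ 559.14261312 -210.16315562   31.46893464]
99.80837424410969 [ 555.72835928 -212.75081971] [ 0.6 -0.4  0.1  0.9  0.6 -0.2  0.1  1.   1.8  2.6] [ 554.82329633 -213.50788446   31.68766535]
```

Call:
apply_moves(plan=[[0,0,0,-0.05,-0.05,-0.8,1.5],[0,0,0,0,0,-0.8,1.5],[0,0,0,0,0,-0.5,1.5],[0,0,0,0,0,-0.3,1.5],[0,0,0,0,0,-0.3,1.5],[0,0,0,0,0,0,1.5],[0,0,0,0,0,0,1.5]])

```text
time_s: 7.8
tool_pos: [556.5, -211.4, 160.0]
tool_rot: [0.0, 0.886, 0.464, 0.0]
wrist_force: [0.4, 0.1, -0.5]
finger_gap: 26.8
```

Call:
apply_moves(plan=[[0,0,0,0,0,-0.2,1.5],[0,0,0,0,0,-0.2,1.5],[0,0,0,0,0,-0.2,1.5],[0,0,0,0,0,0,1.5],[0,0,0,0,0,0,1.5]])

```text
time_s: 8.3
tool_pos: [556.4, -211.3, 153.9]
tool_rot: [-0.0, 0.886, 0.464, -0.0]
wrist_force: [0.3, -0.5, -0.9]
finger_gap: 26.8
```

Call:
apply_moves(plan=[[0,0,0,0,0,-0.2,1.5],[0,0,0,0,0,-0.2,1.5],[0,0,0,0,0,-0.2,1.5],[0,0,0,0,0,0,1.5],[0,0,0,0,0,0,1.5]])

```text
time_s: 8.8
tool_pos: [556.4, -211.3, 147.9]
tool_rot: [-0.0, 0.886, 0.464, -0.0]
wrist_force: [0.4, -1.0, -1.1]
finger_gap: 27.2
```

Call:
apply_moves(plan=[[0,0,0,0,0,-0.2,1.5],[0,0,0,0,0,-0.2,1.5],[0,0,0,0,0,-0.2,1.5],[0,0,0,0,0,-0.2,1.5],[0,0,0,0,0,-0.2,1.5],[0,0,0,0,0,0,1.5],[0,0,0,0,0,0,1.5]])

```text
time_s: 9.5
tool_pos: [556.4, -211.3, 138.2]
tool_rot: [-0.0, 0.886, 0.464, 0.0]
wrist_force: [-2.7, 0.6, 4.8]
finger_gap: 26.8
```

The collar has been reached (4.8 N). I'll press on to its stop.

Call:
apply_moves(plan=[[0,0,0,0,0,-0.1,1.5],[0,0,0,0,0,-0.1,1.5],[0,0,0,0,0,-0.1,1.5],[0,0,0,0,0,-0.1,1.5],[0,0,0,0,0,-0.1,1.5],[0,0,0,0,0,0,1.5],[0,0,0,0,0,0,1.5]])

```text
time_s: 10.2
tool_pos: [556.5, -211.4, 133.5]
tool_rot: [-0.0, 0.886, 0.464, 0.0]
wrist_force: [-4.3, 1.8, 10.3]
finger_gap: 26.7
```

Call:
apply_moves(plan=[[0,0,0,0,0,-0.1,1.5],[0,0,0,0,0,-0.1,1.5],[0,0,0,0,0,0,1.5],[0,0,0,0,0,0,1.5]])

```text
time_s: 10.6
tool_pos: [556.6, -211.5, 133.3]
tool_rot: [-0.0, 0.886, 0.463, 0.001]
wrist_force: [-13.6, 6.5, 30.5]
finger_gap: 27.0
```

Run:
```python
from h import *
c=cam("scene"); o=get_obs(); print(o["tool_pos"],o["wrist_force"],o["torque"])
u,v=proj(c,[557,-211,60])[0].astype(int); print(u,v)
cv2.imwrite("pics/g3.png",cv2.resize(c[0][v-30:v+30,u-40:u+40],(800,600),interpolation=cv2.INTER_CUBIC))
```

```text
[ 556.60021577 -211.53339239  133.30235016] [-11.83736729   6.66754232  30.84326847] [1.40826704 2.82186977 0.02139786]
255 190
```

View pics/g3.png

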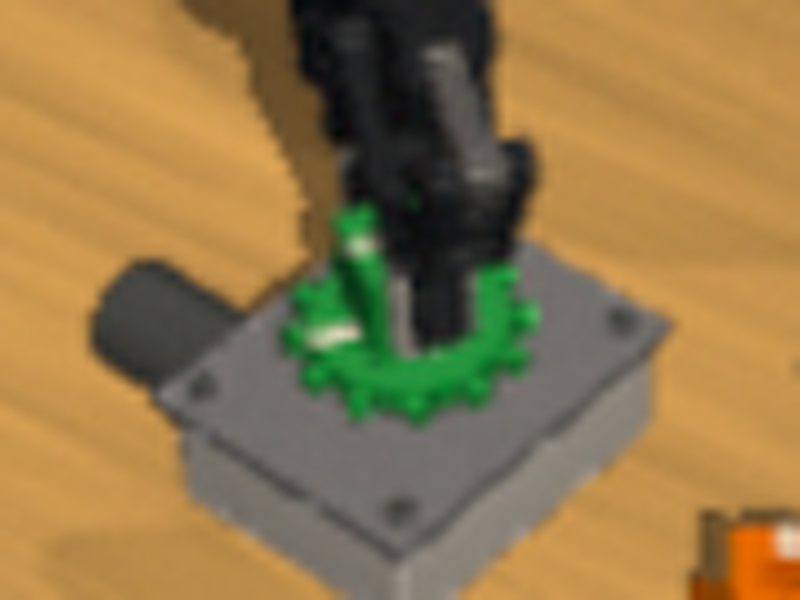

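The picture shows the sprocket seated flat on the gearbox at (415,340). Force rose from 10 to 30 N over the last 0.2 mm at z ≈ 45.6, so the collar is on its stop. I'll ease the push a little and relieve the side load.

Call:
apply_moves(plan=[[0,0,0,-0.05,0.03,0.05,1.5],[0,0,0,0,0,0,1.5],[0,0,0,0,0,0,1.5],[0,0,0,0,0,0,1.5]])

```text
time_s: 11.05
tool_pos: [556.4, -211.4, 133.4]
tool_rot: [0.0, 0.886, 0.463, 0.001]
wrist_force: [-7.6, 4.1, 23.0]
finger_gap: 26.9
```

Call:
apply_moves(plan=[[0,0,0,0,0,0,1.5],[0,0,0,0,0,0,1.5],[0,0,0,0,0,0,1.5],[0,0,0,0,0,0,1.5],[0,0,0,0,0,0,1.5]])

```text
time_s: 11.55
tool_pos: [556.4, -211.4, 133.4]
tool_rot: [0.0, 0.886, 0.463, 0.001]
wrist_force: [-8.6, 3.8, 23.1]
finger_gap: 26.9
```

```bash
python3 -c "
from h import *
o=get_obs();print(o['tool_pos'],o['wrist_force'],o['finger_gap'])
if 12<o['wrist_force'][2]<38: print(order.job_done())"
```

```text
[ 556.44122486 -211.41100974  133.39444209] [-8.56203352  3.80801182 23.14405247] 26.88258484432188
the job is handed in; nothing more can be done
None
```

I gripped the middle green sprocket by its hub and turned it about -23° so its flat matched the shaft's. I then pushed it down the shaft until the collar was on its stop, and handed the job in at about 11.6 s, still gripping and pressing.

**Last checks:**
- **Push:** a steady 23 N upward on the wrist. The force had jumped from 10 to 30 N within the last 0.2 mm, so I eased it slightly.
- **Height:** the underside works out at about 45.7 mm above the desk, or 5.7 mm above the shaft origin. The stop should be at 6 mm, so these agree.
- **Fit:** the picture showed the sprocket sitting level. It slid down the shaft without jamming, with about 1 N of force.

**Disagreements and gaps:**
- **Side load:** about 9 N remains at the wrist.
- **Jaw opening:** the gripper reads about 27 mm on the 28 mm hub.
- **Stripe angles:** the two camera views differed by up to about 10°. I aimed for the middle, -35°.
- **Other objects:** I didn't measure their positions again. The arm passed well above them, and the pictures showed no contact.

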